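Check pull on the bench spring gauge

ROBOT

A 6-joint arm with a two-finger parallel gripper is mounted at the origin on a cart in front of the work surface, level with it; the furniture and walls round the work are solid. World frame = base frame: x ahead of the robot, y to its left, z up, the work surface at z = 0. Lengths are in m, angles in rad, forces in N, time in s.
With the tool pointing down it reaches from about 0.25 to 0.775 m from the base axis. Payload 4 kg.
Tool frame: the origin (TCP) lies at the very end of the fingers, on their centre line; the grasp point (between the pads) lies 19 mm behind it; z points along the fingers, y is the line along which they close (so a half turn about z gives the same grasp; the last joint's range is limited). The gripper opens to 85 mm and grips with 20 to 120 N. Pads are 22 mm wide; open, the fingers measure 114 mm over their backs; the gripper's body (76 mm by 85 mm) begins 54 mm behind the grasp point. The pads swing forward as they close: fully open they stand 13 mm farther back than shut.
Start: joints at [-1.292, 0.087, 1.371, -0, 1.684, -0.103], TCP at [0.205, -0.51, 0.231] pointing down, gripper open.
Joint ranges: [-3.1, 3.1], [-0.76, 2.03], [0.27, 2.55], [-1.08, 4.22], [0.17, 2.65], [-2.57, 2.57]. Speed limits (rad/s): [2.79, 2.79, 3.14, 3.14, 3.14, 3.14].

INTERFACE

Orientations are given as a rotation vector (axis times angle).
In Python, from rig import robot gives the robot as it stands. The module is installed in compiled form; this text tells all that it offers.
- The arm moves only by the tool send_rows, never from a script. Its argument "increments" is a list of rows, each a list of 3 entries, a list of its own where there are three numbers: the shift along the tool's x, y, z in units of 30 mm (1.0 is 30 mm), then the turn, a rotation vector about the tool's x, y, z in units of 5 degrees (1.0 is 5 degrees), then the finger opening in mm, from 0 to 85.4. A call has 1 to 8 rows; each row shifts and turns the commanded pose from where the row before left it, along the tool's axes as they then stand; what a row does not reach is not made up. A row lasts 1/8 s, in which the tool goes at most 62.5 mm and 10.7 degrees, less where a joint would pass 70% of its speed; a pose out of reach is approached as far as the arm can. A call is refused whole if a number of a shift passes 1 or a number of a turn 1, either way. A call with a gripper value outside its range is refused whole. The fingers move at their own pace and stop on an object; "newtons" is the grip in N (left out, the last holds). Time passes only in rows, so rows that do not move let the fingers close. It gives the time, the measured TCP pose, the force, the opening and the grip force at its end, in the units of the state.
- robot.state(): the state, without advancing time (a new reading comes with each control period).
- robot.camera(name): name is "scene" or "top"; returns the picture (400x640x3 uint8, blue, green, red); there is no depth.
- robot.camera_info(name): a dict with "fx", "fy", "cx", "cy" (pixels), "R" (3x3) and "t" (3): a world point X has camera coordinates R X + t. Camera axes: x right, y down, z forward; pixel columns grow to the right and rows downward; lengths in m; the calibration is good to about 2 mm. A picture is of the moment at which its call begins. camera_info takes no time and is no camera call.
- robot.hand_in(): hands the job in; it is judged then, once.
The state is a dict: "time_s": time; "q": joint angles; "dq": joint speeds; "joint_torque": joint torques, N m; "ee_pos": TCP position; "tcp_rot": TCP orientation; "wrist_force": force on the tool from outside, world axes, zero at the start; "moment": the same for the moment, N m; "opening": finger opening in m; "grip_force": force on a finger pad.
Only numpy, scipy, OpenCV 4.12 (cv2) and the standard library are available. Lean on these libraries where they do the work, as an engineer would, in place of code of your own. Each camera call takes 0.05 s, during which the arm holds its last target. There are 200 camera calls.

TASK

Check the bench pull gauge: push the yellow max pointer all the way back up the slope until it rests against the puller's dark arm, then draw the red handle down the slope until the pointer stands at the green mark clip, without overshooting it, and keep it there for a second. Ease the handle back fully home without letting it snap, let go, and leave the pointer standing at the clip; do not disturb the jars, the glue bottle or the sanding block.

Things in the scene. Friction and masses are not known exactly. Their poses are not given: they have to be found in the camera images.
- gauge: fixed pull gauge, 335 x 205 mm, 320 mm high: a stand with a blue deck that slopes 35 degrees down towards the robot's right. Origin on the bench under the handle's home place; x level, along the deck to its high end, z up. Pull direction, down the slope: (-cos 35, 0, -sin 35) in this frame; out of the deck: (-sin 35, 0, cos 35). Keep the arm clear of the tall white column at the robot's left front
- case_top (a point): middle of the top edge of the grey spring case, on its face towards the handle. The case is 85 mm wide, stands 80 mm out of the deck, 75 mm up the slope from the homed handle plate, and leans over it: an upright gripper does not fit there, so tilt the tool about 35 degrees to point square into the deck
- handle_grip (a point): grip point in the red handle, a plate that stands square out of the deck: 14 mm thick along the pull, 70 mm wide across, from 8 to 54 mm above the deck; this point is in its middle, 34 mm above the deck. Orientation: x = pull direction (down the slope), y = across (away from the robot), z = out of the deck
- puller (a joint): how far the handle is drawn down the slope, m: 0 fully home, at most 0.135. Spring: about 3.6 N at home plus 90 N/m; it pulls itself home when let go
- dog_line (a point): where the middle of the pointer stands when the puller's dark arm touches it (a point over the scale that moves with the handle, same height and line as pointer_line and mark_line); same axes as handle_grip
- pointer_line (a point): the needle of the yellow max pointer, over the scale, 10 mm above the deck. The pointer's body is centred 36 mm from this point towards the handle (along +y of this point) and is 30 mm wide across; its foot is 30 mm long along the slope (8 to 20 mm above the deck), and a fin 14 mm long on top of it reaches to 42 mm above the deck. Axes as handle_grip
- pointer (a joint): how far the pointer stands down the slope from zero, m: 0 when it touches the arm of the homed handle. Stiff by 1.5 N of friction: it stays where it is left, the arm of the puller pushes it down the slope and does not bring it back. 0.09 or more at the start, past the mark
- mark_line (a point): the middle of the green mark clip on the outer edge of the white scale strip, 10 mm above the deck; the clip is 12 mm long along the slope, 16 mm high, and fits tight. Axes as handle_grip
- glue_bottle: white glue bottle with red tip, 34 x 52 x 143 mm, loose; origin at the centre of its foot, z up
- jar_red: paint jar with red label, 52 mm across, 66 mm high, loose; origin at the centre of its foot
- jar_ochre: paint jar with ochre label, 48 mm across, 62 mm high, loose; origin at the centre of its foot
- sanding_block: cork-brown sanding block 55 x 95 x 32 mm, loose; origin at the centre of its underside

How it is judged:
On the way, in this order (a step that is already met when the one before it is completed fails the run):
1. the pointer is pushed back to zero (within 5 mm) with the handle home (value of joint pointer below 0.005 m and value of joint puller below 0.004 m), for 0.2 s.
2. the handle, held in the fingers, keeps the pointer at the mark (within 6 mm) for 0.8 s (distance between each of dog_line, pointer_line and mark_line below 0.006 m and contact force between the fingers and puller above 1 N), for 0.8 s.
At the end, for the whole second after the job is handed in: the handle is fully home (within 4 mm) and let go, and the pointer's needle stands within 6 mm of the middle of the green clip (value of joint puller below 0.004 m and distance between pointer_line and mark_line below 0.006 m); the robot touches nothing.
It fails at once if the handle is drawn so far that it drives the pointer more than 10 mm past the middle of the mark (x of dog_line in the frame of mark_line above 0.01 m).
It fails at once if the handle snaps back (faster than 0.3 m/s) (velocity of joint puller below -0.3 m/s).
It fails at once if a jar, the glue bottle or the sanding block is moved more than 30 mm (distance of any of glue_bottle, jar_red, jar_ochre, sanding_block from where it was at the start of the episode above 0.03 m).
It also fails if it takes over 54 s, if anything falls off the work surface, if the arm or the gripper's body presses on something with over 40 N, if the wrist force passes 120 N, or if a joint passes its speed limit or range.

## Working session

There is one attempt and no reset: what is moved stays moved. The work goes in short steps, Python scripts to look and compute and a tool call to move; the robot and the scene stay as the last step left them, time stands still between calls to the robot, and variables do not carry over. Pictures are saved under pics/ and viewed, at most 13 in all, crops included, and the job is handed in when it is done.

Besides the shell and the picture viewer there is one more tool, called after "Call:" as name(argument=value, ...) on one line, values as JSON. send_rows: Moves the arm, as the interface text tells. Its arguments: {"type":"object","properties":{"increments":{"type":"array"},"newtons":{"type":"number"}},"required":["increments"]}

```bash
mkdir -p pics
python3 - <<'E'
from rig import robot
import cv2,numpy as np
for n in("scene","top"):
    cv2.imwrite(f"pics/{n}0.png",robot.camera(n)); i=robot.camera_info(n); print(n,i["fx"],i["fy"],i["cx"],i["cy"],np.round(i["R"],3).tolist(),np.round(i["t"],3), np.round(-np.array(i["R"]).T@i["t"],3))
s=robot.state();print(s["time_s"],s["ee_pos"],s["tcp_rot"],s["opening"])
E
```

```text
scene 380.3864581614275 380.3864581614275 320.46240623608304 203.0057807004776 [[0.938, 0.346, 0.005], [0.237, -0.632, -0.737], [-0.252, 0.693, -0.675]] [-0.498  0.046  1.048] [ 0.72  -0.525  0.745]
top 416.20999625151126 416.20999625151126 312.1038705474882 195.1274824186471 [[0.002, -1.0, -0.028], [-0.998, -0.001, -0.059], [0.059, 0.028, -0.998]] [0.096 0.501 1.071] [0.437 0.066 1.101]
0.1 [ 0.20477885 -0.50995977  0.23022446] [-3.08252062e+00 -5.95668975e-01  2.88267974e-04] 0.085103709826546
```

View pics/scene0.png

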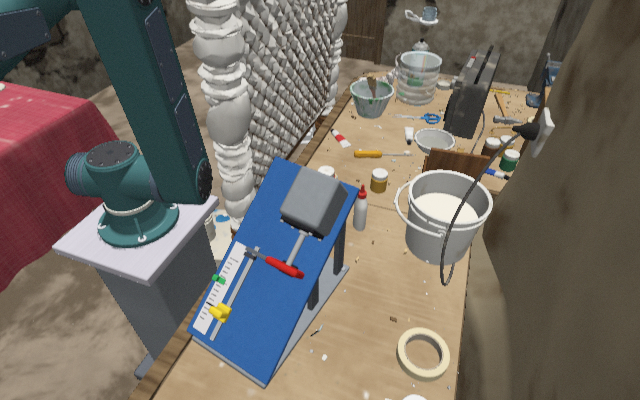

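View pics/top0.png

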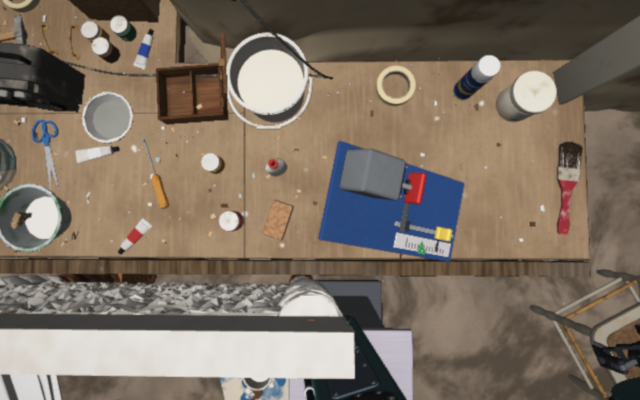

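The scene view shows the gauge from the right side: handle at about (288,267), pointer at (218,312), clip at (218,279). The top view shows the handle at (415,187), pointer at (443,234) and clip at (422,248). I'll enlarge both.

Run:
```python
import cv2
a=cv2.imread("pics/scene0.png")[230:350,185:315]; cv2.imwrite("pics/sc.png",cv2.resize(a,None,fx=5,fy=5,interpolation=cv2.INTER_CUBIC))
a=cv2.imread("pics/top0.png")[140:265,315:470]; cv2.imwrite("pics/tc.png",cv2.resize(a,None,fx=4.8,fy=4.8,interpolation=cv2.INTER_CUBIC))
```

```text
(no output)
```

View pics/sc.png

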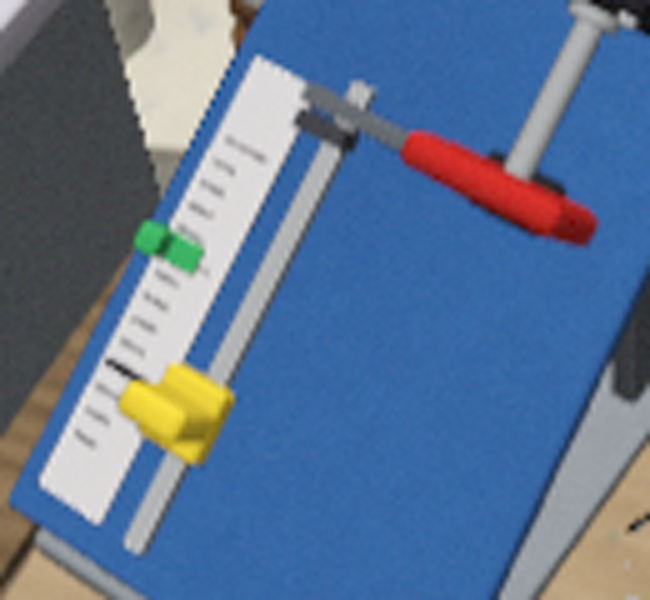

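View pics/tc.png

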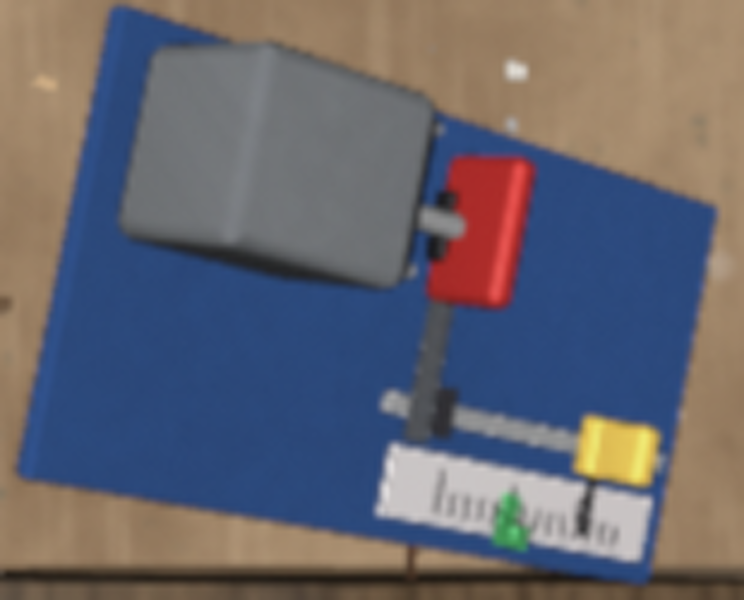

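```bash
cat > fit.py <<'E'
import numpy as np,cv2
from rig import robot
from scipy.optimize import least_squares
I={n:robot.camera_info(n) for n in("scene","top")}
def proj(n,X):
    i=I[n];c=np.asarray(i["R"])@X+np.asarray(i["t"]);return np.array([i["fx"]*c[0]/c[2]+i["cx"],i["fy"]*c[1]/c[2]+i["cy"]])
s,c=np.sin(np.radians(35)),np.cos(np.radians(35))
def frame(yaw):
    g=np.array([np.cos(yaw),np.sin(yaw),0]);z=np.array([0,0,1.])
    x=-c*g-s*z;zz=-s*g+c*z;return np.column_stack([x,np.cross(zz,x),zz])
def T(u,v):return(np.array([u,v])+.5)/4.8-.5+[315,140]
def S(u,v):return(np.array([u,v])+.5)/5-.5+[185,230]
E
cat > f1.py <<'E'
from fit import *
# p: P(3) yaw sp yl sm ytip ym | deck x0 x1 y0 y1
def obs(p):
    sp,yl,sm,yt,ym,x0,x1,y0,y1=p[4:]
    b=yl+.036
    L=[("h","top",T(534,160),(.007,.035,.020)),("h","top",T(511,305),(.007,-.035,.020)),
    ("h","top",T(450,158),(-.007,.035,-.026)),("h","top",T(430,300),(-.007,-.035,-.026)),
    ("h","scene",S(412,133),(-.007,-.035,.02)),("h","scene",S(403,158),(.007,-.035,.02)),
    ("h","scene",S(568,203),(-.007,.035,.02)),("h","scene",S(552,235),(.007,.035,.02)),
    ("p","top",T(583,417),(sp-.015,b+.015,-.026)),("p","top",T(573,475),(sp-.015,b-.015,-.026)),
    ("p","top",T(660,428),(sp+.007,b+.015,.008)),("p","top",T(652,487),(sp+.007,b-.015,.008)),
    ("n","top",T(583,530),(sp,yt,-.024)),("n","scene",S(108,361),(sp,yt,-.024)),
    ("m","top",T(511,520),(sm,ym,-.024)),("m","scene",S(168,246),(sm,ym,-.024)),
    ("d","top",T(118,5),(x0,y1,-.034)),("d","top",T(20,475),(x0,y0,-.034)),("d","top",T(645,580),(x1,y0,-.034)),("d","top",T(715,210),(x1,y1,-.034)),
    ("d","scene",np.array([280,157.]),(x0,y0,-.034)),("d","scene",np.array([358,190.]),(x0,y1,-.034)),("d","scene",np.array([265,385.]),(x1,y1,-.034)),("d","scene",np.array([189,333.]),(x1,y0,-.034))]
    return L
def res(p):
    F=frame(p[3]);return np.concatenate([proj(n,p[:3]+F@np.array(l))-uv for _,n,uv,l in obs(p)])
p0=np.array([.45,-.18,.15,1.4,.1,-.1,.05,-.12,-.11,-.25,.15,-.14,.06])
r=least_squares(res,p0,loss="soft_l1")
p=r.x;print(np.round(p,4));np.save("p.npy",p)
for (k,n,_,l),e in zip(obs(p),res(p).reshape(-1,2)):print(k,n,l[:2],np.round(e,1))
E
python3 f1.py
```

```text
[ 0.5086 -0.1341  0.1795  1.3709  0.1354 -0.1214  0.083  -0.1294 -0.13
 -0.1985  0.2052 -0.1442  0.0522]
h top (0.007, 0.035) [ 0.8 -0.1]
h top (0.007, -0.035) [-0.5  1.1]
h top (-0.007, 0.035) [-1.6 -1.5]
h top (-0.007, -0.035) [-3.3 -0.7]
h scene (-0.007, -0.035) [-0.  -1.6]
h scene (0.007, -0.035) [-1.7  0.3]
h scene (-0.007, 0.035) [0.2 0.5]
h scene (0.007, 0.035) [-0.1  1.4]
p top (np.float64(0.12044356360803089), np.float64(-0.0704367707528341)) [-0.7 -0.6]
p top (np.float64(0.12044356360803089), np.float64(-0.1004367707528341)) [-1.  -0.5]
p top (np.float64(0.1424435636080309), np.float64(-0.0704367707528341)) [0.6 0.4]
p top (np.float64(0.1424435636080309), np.float64(-0.1004367707528341)) [-0.   0.5]
n top (np.float64(0.1354435636080309), np.float64(-0.1294311630874808)) [-0.5  0.9]
n scene (np.float64(0.1354435636080309), np.float64(-0.1294311630874808)) [0.3 1.5]
m top (np.float64(0.0829726891123779), np.float64(-0.13003940415912382)) [-0.3  0.5]
m scene (np.float64(0.0829726891123779), np.float64(-0.13003940415912382)) [0.4 0.3]
d top (np.float64(-0.1984860070124404), np.float64(0.05219611850087289)) [0.5 0.4]
d top (np.float64(-0.1984860070124404), np.float64(-0.14415758583769964)) [ 1.5 -2.1]
d top (np.float64(0.20518511741776146), np.float64(-0.14415758583769964)) [ 0.5 -1. ]
d top (np.float64(0.20518511741776146), np.float64(0.05219611850087289)) [0.1 0. ]
d scene (np.float64(-0.1984860070124404), np.float64(-0.14415758583769964)) [-2.6 -0.4]
d scene (np.float64(-0.1984860070124404), np.float64(0.05219611850087289)) [ 0.6 -2.1]
d scene (np.float64(0.20518511741776146), np.float64(0.05219611850087289)) [0.2 0. ]
d scene (np.float64(0.20518511741776146), np.float64(-0.14415758583769964)) [-1.3 -0.8]
```

```bash
cat > mv.py <<'E'
from fit import *
from scipy.spatial.transform import Rotation as Ro
import sys
p=np.load("p.npy");P=p[:3];F=frame(p[3])
def Rt(sgn):return np.column_stack([np.cross(sgn*F[:,0],-F[:,2]),sgn*F[:,0],-F[:,2]])
def loc(X):return F.T@(np.asarray(X)-P)  # in handle frame
def plan(l,sgn,n=None):
    st=robot.state();R0=Ro.from_rotvec(st["tcp_rot"]);R1=Ro.from_matrix(Rt(sgn))
    W=(R0.inv()*R1).as_rotvec();dp=R0.inv().apply(P+F@np.array(l)-st["ee_pos"])
    n=n or int(np.ceil(max(np.abs(np.degrees(W)).max()/5,np.linalg.norm(dp)/.028)))
    w=W/n;A=sum(Ro.from_rotvec(k*w).as_matrix() for k in range(n));d=np.linalg.solve(A,dp)
    print("target",np.round(P+F@np.array(l),3),"n",n,"row",np.round(d/.03,3).tolist(),np.round(np.degrees(w)/5,3).tolist())
E
python3 - <<'E'
from mv import *
print(np.round(F,3),"start loc",loc(robot.state()["ee_pos"]))
print("case dog face",)
for sg in(1,-1):plan((p[4]+.06,p[5]+.036,.06),sg)
# dog face: ray of top px with plane at heights 10..20 above deck
i=I["top"]
for T_,n in((T(457,412),"top"),(S(303,120),"scene"),(S(352,150),"scene")):
  i=I[n];R=np.asarray(i["R"]);C=-R.T@i["t"];uv=T_
  r=R.T@np.array([(uv[0]-i["cx"])/i["fx"],(uv[1]-i["cy"])/i["fy"],1])
  for z in(.008,.02,.034):
    a=loc(C);b=F.T@r;k=(z-.034-a[2])/b[2];print(n,z,np.round(a+k*b,4))
E
```

```text
[[-0.163  0.98  -0.114]
 [-0.803 -0.199 -0.562]
 [-0.574 -0.     0.819]] start loc [ 0.32203199 -0.22312864  0.28743033]
case dog face
target [ 0.386 -0.308  0.117] n 11 row [0.606, -0.437, 0.508] [0.616, 0.185, 0.587]
target [ 0.386 -0.308  0.117] n 29 row [0.246, 0.233, 0.251] [-0.092, 0.305, -0.972]
top 0.008 [ 0.0352 -0.0831 -0.026 ]
top 0.02 [ 0.0225 -0.0836 -0.014 ]
top 0.034 [ 0.0078 -0.0842  0.    ]
scene 0.008 [ 0.0138 -0.1029 -0.026 ]
scene 0.02 [ 0.0128 -0.0961 -0.014 ]
scene 0.034 [ 0.0116 -0.0882  0.    ]
scene 0.008 [ 0.0152 -0.0769 -0.026 ]
scene 0.02 [ 0.0142 -0.0705 -0.014 ]
scene 0.034 [ 0.0129 -0.0631  0.    ]
```

Call:
send_rows(increments=[[[0.606,-0.437,0.508],[0.616,0.185,0.587],0],[[0.606,-0.437,0.508],[0.616,0.185,0.587],0],[[0.606,-0.437,0.508],[0.616,0.185,0.587],0],[[0.606,-0.437,0.508],[0.616,0.185,0.587],0],[[0.606,-0.437,0.508],[0.616,0.185,0.587],0],[[0.606,-0.437,0.508],[0.616,0.185,0.587],0],[[0.606,-0.437,0.508],[0.616,0.185,0.587],0],[[0.606,-0.437,0.508],[0.616,0.185,0.587],0]])

```text
time_s: 1.1
ee_pos: [0.3267, -0.3586, 0.1363]
tcp_rot: [-2.694, 0.05, -0.061]
wrist_force: [0.6, 0.2, -0.3]
opening: -0.0001
grip_force: 0.0
```

Call:
send_rows(increments=[[[0.606,-0.437,0.508],[0.616,0.185,0.587],0],[[0.606,-0.437,0.508],[0.616,0.185,0.587],0],[[0.606,-0.437,0.508],[0.616,0.185,0.587],0],[[0,0,0],[0,0,0],0],[[0,0,0],[0,0,0],0]])

```text
time_s: 1.72
ee_pos: [0.3861, -0.309, 0.1174]
tcp_rot: [-2.523, 0.252, -0.08]
wrist_force: [-0.3, -0.3, 1.3]
opening: -0.0001
grip_force: 0.0
```

Run:
```python
from mv import *
st=robot.state();print(st["time_s"],loc(st["ee_pos"]),np.round(st["q"],2),st["opening"],st["wrist_force"])
plan((p[4]+.06,p[5]+.036,.06),1,1)
plan((p[4]+.05,p[5]+.036,-.010),1)
```

```text
1.725 [ 0.19592126 -0.08528393  0.06136831] [-1.05  0.29  1.48  0.4   1.83  0.74] -0.00011843778534287982 [-0.31575032 -0.33577423  1.26382607]
target [ 0.386 -0.308  0.117] n 1 row [-0.005, -0.016, 0.046] [0.035, -0.0, 0.008]
target [ 0.396 -0.26   0.065] n 3 row [-0.002, -0.118, 0.793] [0.012, -0.0, 0.003]
```

Call:
send_rows(increments=[[[0,-0.12,0.8],[0,0,0],0],[[0,-0.12,0.8],[0,0,0],0],[[0,-0.12,0.8],[0,0,0],0],[[0,-0.4,0],[0,0,0],0],[[0,-0.4,0],[0,0,0],0],[[0,-0.4,0],[0,0,0],0],[[0,-0.4,0],[0,0,0],0],[[0,-0.4,0],[0,0,0],0]])

```text
time_s: 2.72
ee_pos: [0.4067, -0.2115, 0.0998]
tcp_rot: [-2.524, 0.253, -0.082]
wrist_force: [0.4, -2.9, -0.3]
opening: -0.0
grip_force: 1.0
```

Run:
```python
from mv import *
st=robot.state();print(st["time_s"],loc(st["ee_pos"]),F.T@st["wrist_force"])
a=robot.camera("scene")[225:355,180:320];b=robot.camera("top")[140:265,315:470]
f=lambda x:cv2.resize(x,(390,390),interpolation=cv2.INTER_CUBIC)
cv2.imwrite("pics/c2.png",np.hstack([f(a),f(b)]))
```

```text
2.725 [ 0.12434121 -0.08444906 -0.01016377] [2.43717682 0.93318114 1.2977314 ]
```

View pics/c2.png

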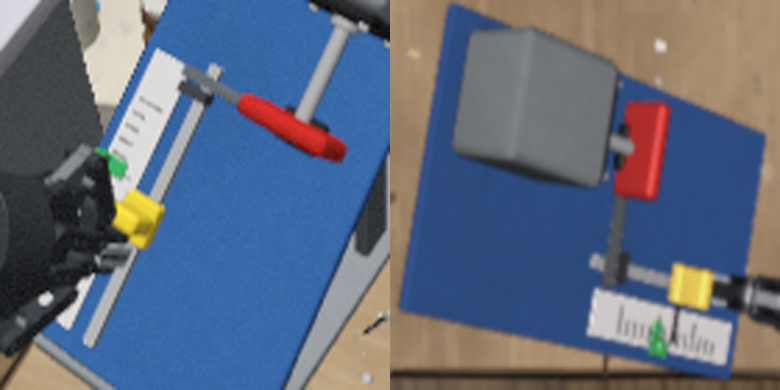

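The pointer (yellow, about (690,285) in the right half) is being pushed up-slope with about 2.4 N of contact force. Handle still home.

Call:
send_rows(increments=[[[0,-0.4,0],[0,0,0],0],[[0,-0.4,0],[0,0,0],0],[[0,-0.4,0],[0,0,0],0],[[0,-0.4,0],[0,0,0],0],[[0,-0.3,0],[0,0,0],0],[[0,0,0],[0,0,0],0]])

```text
time_s: 3.58
ee_pos: [0.4158, -0.1647, 0.1321]
tcp_rot: [-2.522, 0.251, -0.081]
wrist_force: [-0.4, -0.9, -0.1]
opening: 0.0003
grip_force: 0.0
```

Call:
send_rows(increments=[[[0,-0.1,0],[0,0,0],0],[[0,-0.1,0],[0,0,0],0]])

```text
time_s: 3.82
ee_pos: [0.4165, -0.1609, 0.1346]
tcp_rot: [-2.522, 0.254, -0.08]
wrist_force: [-0.4, -1.3, -2.1]
opening: -0.0004
grip_force: 0.9
```

```bash
cat > st.py <<'E'
from mv import *
st=robot.state();print(st["time_s"],np.round(loc(st["ee_pos"]),4),np.round(F.T@st["wrist_force"],2),st["opening"],st["grip_force"])
E
python3 st.py
```

```text
3.825 [ 0.0622 -0.085  -0.0112] [ 2.29 -0.09 -0.9 ] -0.0003503995359510608 0.9091504476964474
```

Call:
send_rows(increments=[[[0,-0.1,0],[0,0,0],0],[[0,-0.1,0],[0,0,0],0]])

```text
time_s: 4.08
ee_pos: [0.4175, -0.1558, 0.1382]
tcp_rot: [-2.522, 0.253, -0.08]
wrist_force: [-0.4, -1.0, -1.3]
opening: 0.0001
grip_force: 0.9
```

```bash
python3 st.py
```

```text
4.075 [ 0.0559 -0.0849 -0.0112] [ 1.58 -0.21 -0.46] 5.052205106230037e-05 0.9068035706877708
```

Call:
send_rows(increments=[[[0,-0.1,0],[0,0,0],0]])

```text
time_s: 4.2
ee_pos: [0.418, -0.1535, 0.1399]
tcp_rot: [-2.522, 0.253, -0.08]
wrist_force: [-1.6, -3.7, -4.0]
opening: -0.0002
grip_force: 3.3
```

```bash
python3 st.py
```

```text
4.2 [ 0.0529 -0.0849 -0.0112] [ 5.58 -0.84 -1.03] -0.00021823907561578163 3.324540853500366
```

Call:
send_rows(increments=[[[0,-0.05,0],[0,0,0],0],[[0,0,0],[0,0,0],0]])

```text
time_s: 4.45
ee_pos: [0.418, -0.1535, 0.14]
tcp_rot: [-2.525, 0.255, -0.08]
wrist_force: [-1.3, -4.7, -4.2]
opening: 0.0001
grip_force: 3.6
```

```bash
python3 st.py
```

```text
4.45 [ 0.0529 -0.085  -0.0112] [ 6.42 -0.37 -0.68] 8.007167263638909e-05 3.5615314543247223
```

Call:
send_rows(increments=[[[0,0.4,0],[0,0,0],0],[[0,0.5,-0.9],[0,0,0],0],[[0,0.5,-1],[0,0,0],40],[[0,1,-1],[0,0,0],40],[[0,1,-1],[0,0,0],40],[[0,1,-1],[0,0,0],40],[[0,0,0],[0,0,0],40]])

```text
time_s: 5.32
ee_pos: [0.3797, -0.3432, 0.1859]
tcp_rot: [-2.521, 0.256, -0.083]
wrist_force: [-0.2, 0.7, -0.0]
opening: 0.0401
grip_force: 0.0
```

```bash
python3 - <<'E'
from mv import *
a=robot.camera("scene")[225:325,200:330];b=robot.camera("top")[165:265,370:465]
cv2.imwrite("pics/s3.png",cv2.resize(a,None,fx=6,fy=6,interpolation=cv2.INTER_CUBIC))
cv2.imwrite("pics/t3.png",cv2.resize(b,None,fx=6,fy=6,interpolation=cv2.INTER_CUBIC))
E
python3 st.py
```

```text
5.425 [ 0.1831 -0.085   0.1357] [-0.3   0.68 -1.3 ] 0.040072764039631004 0.0
```

View pics/s3.png

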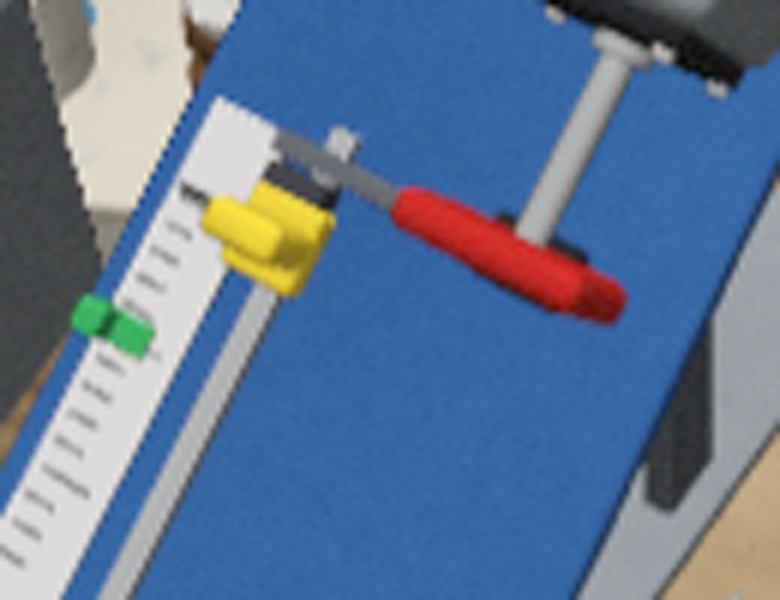

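View pics/t3.png

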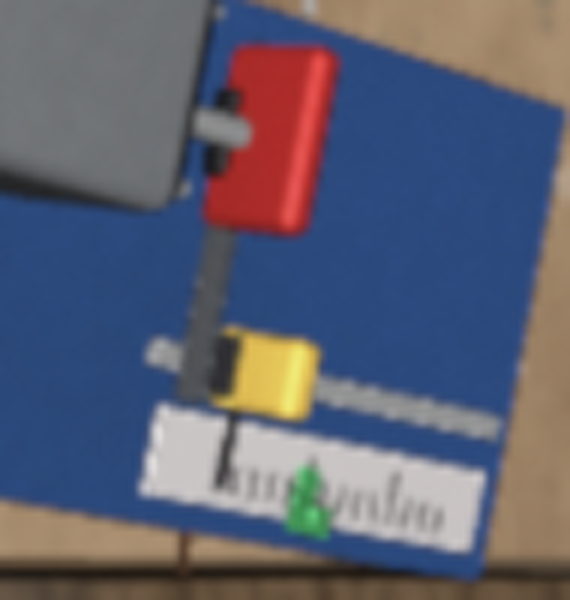

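Pointer now sits against the dark arm (scene (270,240) touching the block at (300,185)). Needle at scene (190,190) / top (225,470), clip at scene (112,326) / top (308,508).

Run:
```python
from mv import *
def ray(n,uv):
  i=I[n];R=np.asarray(i["R"]);C=-R.T@i["t"];r=R.T@np.array([(uv[0]-i["cx"])/i["fx"],(uv[1]-i["cy"])/i["fy"],1]);return loc(C),F.T@r
S3=lambda u,v:(np.array([u,v])+.5)/6-.5+[200,225]
T3=lambda u,v:(np.array([u,v])+.5)/6-.5+[370,165]
def pl(name,n,uv,ax,vals):
  a,b=ray(n,uv)
  for v in vals:
    k=(v-a[ax])/b[ax];print(name,n,v,np.round(a+k*b,4))
pl("needle","scene",S3(188,188),2,[-.024]);pl("needle mid","scene",S3(197,193),2,[-.024])
pl("needle tip","top",T3(221,485),2,[-.024]);pl("needle base","top",T3(234,415),2,[-.024])
pl("clip tall","scene",S3(97,313),2,[-.026,-.018]);pl("clip flat","scene",S3(133,338),2,[-.030,-.024])
pl("clip tall","top",T3(307,515),2,[-.026,-.024]);pl("clip flat","top",T3(309,480),2,[-.03,-.024])
pl("rod end","top",T3(250,130),0,[-.007]);pl("rod","scene",S3(533,238),2,[0,.02])
pl("handle top lowedge","top",T3(338,50),2,[.02]);pl("handle top lowedge","top",T3(303,232),2,[.02])
pl("handle bot","top",T3(207,220),0,[-.007])
pl("handle c","scene",S3(398,205),2,[.02]);pl("handle c","scene",S3(575,288),2,[.02])
```

```text
needle scene -0.024 [ 0.031  -0.1289 -0.024 ]
needle mid scene -0.024 [ 0.0311 -0.1249 -0.024 ]
needle tip top -0.024 [ 0.0345 -0.1294 -0.024 ]
needle base top -0.024 [ 0.0342 -0.1024 -0.024 ]
clip tall scene -0.026 [ 0.0821 -0.1397 -0.026 ]
clip tall scene -0.018 [ 0.0806 -0.1347 -0.018 ]
clip flat scene -0.03 [ 0.084  -0.1251 -0.03  ]
clip flat scene -0.024 [ 0.0829 -0.1216 -0.024 ]
clip tall top -0.026 [ 0.0865 -0.1348 -0.026 ]
clip tall top -0.024 [ 0.0842 -0.1347 -0.024 ]
clip flat top -0.03 [ 0.0884 -0.1213 -0.03  ]
clip flat top -0.024 [ 0.0816 -0.1212 -0.024 ]
rod end top -0.007 [-0.007   0.0009 -0.0036]
rod scene 0 [-0.008   0.0037  0.    ]
rod scene 0.02 [-0.0091  0.0122  0.02  ]
handle top lowedge top 0.02 [0.0049 0.0343 0.02  ]
handle top lowedge top 0.02 [ 0.0048 -0.0331  0.02  ]
handle bot top -0.007 [-0.007  -0.0338 -0.0163]
handle c scene 0.02 [ 0.0006 -0.0331  0.02  ]
handle c scene 0.02 [-0.0018  0.0314  0.02  ]
```

Run:
```python
from mv import *
plan((-.001,.026,.09),1)
```

```text
target [ 0.524 -0.189  0.254] n 8 row [0.462, -0.767, 0.191] [-0.0, -0.001, -0.0]
```

Call:
send_rows(increments=[[[0.462,-0.767,0.191],[0,0,0],42],[[0.462,-0.767,0.191],[0,0,0],42],[[0.462,-0.767,0.191],[0,0,0],42],[[0.462,-0.767,0.191],[0,0,0],42],[[0.462,-0.767,0.191],[0,0,0],42],[[0.462,-0.767,0.191],[0,0,0],42],[[0.462,-0.767,0.191],[0,0,0],42],[[0.462,-0.767,0.191],[0,0,0],42]])

```text
time_s: 6.42
ee_pos: [0.5241, -0.1864, 0.2539]
tcp_rot: [-2.521, 0.25, -0.079]
wrist_force: [0.2, 0.1, -0.7]
opening: 0.0415
grip_force: 0.0
```

Call:
send_rows(increments=[[[0,0,0.6],[0,0,0],42],[[0,0,0.6],[0,0,0],42],[[0,0,0],[0,0,0],42],[[0,0,0],[0,0,0],42]])

```text
time_s: 6.92
ee_pos: [0.5275, -0.1691, 0.2236]
tcp_rot: [-2.521, 0.254, -0.079]
wrist_force: [0.0, -0.2, -0.0]
opening: 0.0423
grip_force: 0.0
```

```bash
python3 st.py; python3 -c "
from mv import *
plan((-.001,.026,-.006),1)"
```

```text
6.925 [-0.0003  0.0255  0.0536] [0.14 0.04 0.07] 0.042330608124166134 0.0
target [ 0.535 -0.135  0.175] n 3 row [0.006, -0.009, 0.663] [0.005, 0.0, -0.004]
```

Call:
send_rows(increments=[[[0,-0.01,0.66],[0,0,0],42],[[0,-0.01,0.66],[0,0,0],42],[[0,-0.01,0.66],[0,0,0],42],[[0,0,0],[0,0,0],42]])

```text
time_s: 7.42
ee_pos: [0.534, -0.1331, 0.1737]
tcp_rot: [-2.52, 0.253, -0.075]
wrist_force: [-0.2, -1.2, 0.8]
opening: 0.0419
grip_force: 0.0
```

```bash
python3 st.py
python3 - <<'E'
from mv import *
a=robot.camera("scene")[195:325,190:360];b=robot.camera("top")[150:250,340:450]
f=lambda x,h:cv2.resize(x,None,fx=h/x.shape[0],fy=h/x.shape[0],interpolation=cv2.INTER_CUBIC)
cv2.imwrite("pics/c4.png",np.hstack([f(a,300),f(b,300)]))
E
```

```text
7.425 [-0.0016  0.0247 -0.0082] [0.5  0.08 1.37] 0.041913523095020645 0.0
```

View pics/c4.png

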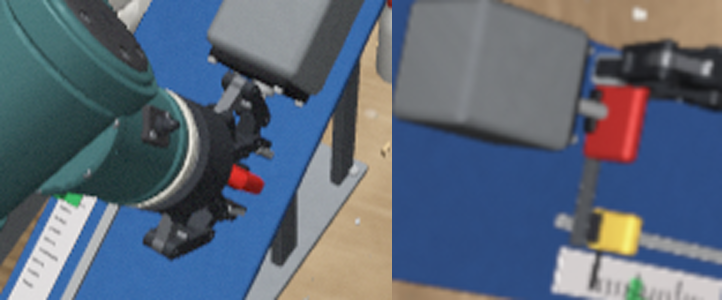

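The open fingers straddle the red plate (scene, plate at (248,180) between fingers at (262,153) and (235,210)). Closing.

Call:
send_rows(increments=[[[0,0,0],[0,0,0],0],[[0,0,0],[0,0,0],0],[[0,0,0],[0,0,0],0],[[0,0,0],[0,0,0],0],[[0,0,0],[0,0,0],0]], newtons=60)

```text
time_s: 8.15
ee_pos: [0.5348, -0.1383, 0.1751]
tcp_rot: [-2.528, 0.258, -0.082]
wrist_force: [-0.7, -8.0, -3.2]
opening: 0.0127
grip_force: 58.7
```

```bash
python3 st.py
```

```text
8.15 [ 0.0016  0.0265 -0.0043] [8.39 0.93 1.91] 0.012681319848139222 58.73794913291931
```

Call:
send_rows(increments=[[[0,0.2,0],[0,0,0],0],[[0,0.2,0],[0,0,0],0],[[0,0.2,0],[0,0,0],0],[[0,0.2,0],[0,0,0],0],[[0,0.2,0],[0,0,0],0],[[0,0.2,0],[0,0,0],0],[[0,0.1,0],[0,0,0],0],[[0,0,0],[0,0,0],0]])

```text
time_s: 9.15
ee_pos: [0.5292, -0.1659, 0.1554]
tcp_rot: [-2.52, 0.251, -0.083]
wrist_force: [-0.0, 1.9, 5.9]
opening: 0.0129
grip_force: 59.4
```

```bash
python3 st.py
```

```text
9.15 [ 0.0359  0.0265 -0.0043] [-4.94 -0.42  3.74] 0.012891072661078527 59.40452992916107
```

Call:
send_rows(increments=[[[0,0.2,0],[0,0,0],0],[[0,0.2,0],[0,0,0],0],[[0,0.05,0],[0,0,0],0],[[0,0,0],[0,0,0],0]])

```text
time_s: 9.65
ee_pos: [0.527, -0.1762, 0.148]
tcp_rot: [-2.52, 0.25, -0.083]
wrist_force: [-0.0, 4.2, 6.9]
opening: 0.0126
grip_force: 59.5
```

```bash
python3 st.py
python3 - <<'E'
from mv import *
a=robot.camera("scene")[250:310,190:260];b=robot.camera("top")[205:260,390:450]
f=lambda x:cv2.resize(x,(390,int(390*x.shape[0]/x.shape[1])),interpolation=cv2.INTER_CUBIC)
a,b=f(a),f(b);h=max(a.shape[0],b.shape[0]);print(a.shape,b.shape)
pad=lambda x:cv2.copyMakeBorder(x,0,h-x.shape[0],0,0,cv2.BORDER_CONSTANT)
cv2.imwrite("pics/c5.png",np.hstack([pad(a),pad(b)]))
E
```

```text
9.65 [ 0.0488  0.0264 -0.0043] [-7.29 -0.86  3.29] 0.012553485860852354 59.475910663604736
(334, 390, 3) (357, 390, 3)
```

View pics/c5.png

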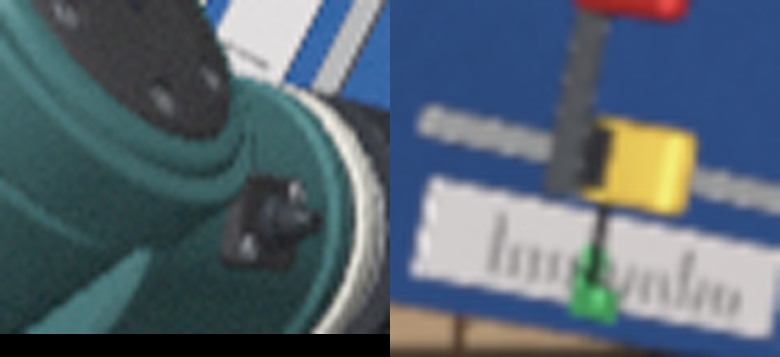

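In the top view the needle (601,210)→(595,280) stands nearly on the clip (594,285). I'll go about 2.5 mm further, as measured, and hold.

Call:
send_rows(increments=[[[0,0.08,0],[0,0,0],0],[[0,0,0],[0,0,0],0],[[0,0,0],[0,0,0],0],[[0,0,0],[0,0,0],0],[[0,0,0],[0,0,0],0],[[0,0,0],[0,0,0],0],[[0,0,0],[0,0,0],0],[[0,0,0],[0,0,0],0]])

```text
time_s: 10.75
ee_pos: [0.5267, -0.178, 0.1467]
tcp_rot: [-2.52, 0.25, -0.083]
wrist_force: [-0.0, 4.1, 6.6]
opening: 0.0126
grip_force: 59.5
```

Call:
send_rows(increments=[[[0,0,0],[0,0,0],0],[[0,0,0],[0,0,0],0],[[0,0,0],[0,0,0],0],[[0,0,0],[0,0,0],0]])

```text
time_s: 11.25
ee_pos: [0.5267, -0.178, 0.1467]
tcp_rot: [-2.52, 0.25, -0.083]
wrist_force: [0.1, 4.0, 6.7]
opening: 0.0124
grip_force: 59.5
```

```bash
python3 st.py
python3 - <<'E'
from mv import *
b=robot.camera("top")[220:256,400:445]
cv2.imwrite("pics/t6.png",cv2.resize(b,None,fx=13,fy=13,interpolation=cv2.INTER_CUBIC))
for x in(.078,.082,.084,.090):
  print(x,[(np.round((proj("top",P+F@np.array([x,y,-.024]))-[400,220]+.5)*13-.5).tolist()) for y in(-.10,-.13)])
E
```

```text
11.25 [ 0.0511  0.0265 -0.0043] [-7.06 -0.68  3.18] 0.01237532191231567 59.47686731815338
0.078 [[288.0, 207.0], [257.0, 371.0]]
0.082 [[303.0, 211.0], [272.0, 374.0]]
0.084 [[311.0, 212.0], [280.0, 376.0]]
0.09 [[333.0, 217.0], [302.0, 380.0]]
```

View pics/t6.png

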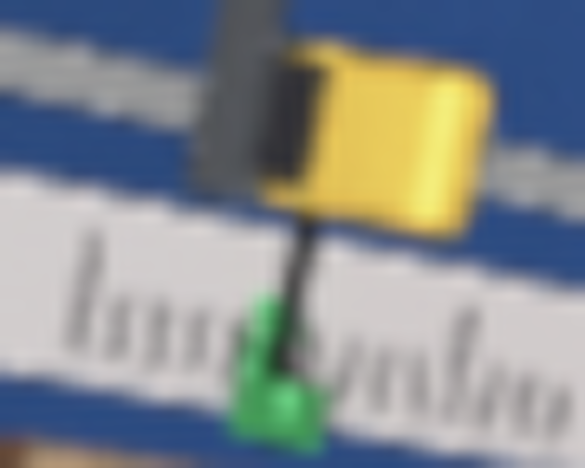

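Call:
send_rows(increments=[[[0,0.04,0],[0,0,0],0],[[0,0,0],[0,0,0],0],[[0,0,0],[0,0,0],0],[[0,0,0],[0,0,0],0],[[0,0,0],[0,0,0],0],[[0,0,0],[0,0,0],0],[[0,0,0],[0,0,0],0],[[0,0,0],[0,0,0],0]])

```text
time_s: 12.3
ee_pos: [0.5265, -0.1788, 0.1461]
tcp_rot: [-2.519, 0.25, -0.083]
wrist_force: [0.7, 6.2, 7.4]
opening: 0.0127
grip_force: 59.5
```

Call:
send_rows(increments=[[[0,0,0],[0,0,0],0],[[0,-0.1,0],[0,0,0],0],[[0,-0.15,0],[0,0,0],0],[[0,-0.15,0],[0,0,0],0],[[0,-0.15,0],[0,0,0],0],[[0,-0.15,0],[0,0,0],0],[[0,-0.15,0],[0,0,0],0],[[0,-0.15,0],[0,0,0],0]])

```text
time_s: 13.3
ee_pos: [0.5312, -0.1557, 0.1627]
tcp_rot: [-2.522, 0.251, -0.083]
wrist_force: [-0.4, 1.1, 5.1]
opening: 0.0129
grip_force: 59.5
```

Call:
send_rows(increments=[[[0,-0.15,0],[0,0,0],0],[[0,-0.15,0],[0,0,0],0],[[0,-0.15,0],[0,0,0],0],[[0,-0.15,0],[0,0,0],0],[[0,-0.1,0],[0,0,0],0],[[0,-0.06,0],[0,0,0],0],[[0,-0.04,0],[0,0,0],0],[[0,0,0],[0,0,0],0]])

```text
time_s: 14.3
ee_pos: [0.5348, -0.1383, 0.175]
tcp_rot: [-2.525, 0.255, -0.082]
wrist_force: [-1.3, -5.6, 5.1]
opening: 0.0127
grip_force: 60.0
```

```bash
python3 st.py
```

```text
14.3 [ 0.0016  0.0265 -0.0043] [ 1.82 -0.19  7.46] 0.012709987617628624 59.95842933654785
```

Call:
send_rows(increments=[[[0,-0.04,0],[0,0,0],0],[[0,0,0],[0,0,0],16],[[0,0,0],[0,0,0],24],[[0,0.06,0],[0,0,0],42],[[0,0.06,0],[0,0,0],42],[[0,0,0],[0,0,0],42]])

```text
time_s: 15.05
ee_pos: [0.5341, -0.1385, 0.1731]
tcp_rot: [-2.522, 0.253, -0.08]
wrist_force: [-0.2, 0.0, 0.4]
opening: 0.0419
grip_force: 0.0
```

```bash
python3 st.py
```

```text
15.05 [ 0.003   0.0259 -0.0057] [-0.21 -0.25  0.32] 0.04190734723478822 0.0
```

Call:
send_rows(increments=[[[0,0,-0.5],[0,0,0],42],[[0,0,-1],[0,0,0],42],[[0,0,-1],[0,0,0],42],[[0,0,-1],[0,0,0],42],[[0,0.9,-1],[0,0,0],42],[[0,0.9,-1],[0,0,0],42],[[0,0.9,-0.5],[0,0,0],42],[[0,0.9,0],[0,0,0],42]])

```text
time_s: 16.05
ee_pos: [0.4959, -0.3285, 0.2606]
tcp_rot: [-2.525, 0.253, -0.085]
wrist_force: [-0.5, -0.2, 1.2]
opening: 0.0419
grip_force: 0.0
```

Call:
send_rows(increments=[[[0,0.9,0],[0,0,0],42],[[0,0.9,0],[0,0,0],42],[[0,0,0],[0,0,0],42],[[0,0,0],[0,0,0],42]])

```text
time_s: 16.55
ee_pos: [0.4875, -0.3692, 0.2285]
tcp_rot: [-2.521, 0.252, -0.08]
wrist_force: [0.3, -0.8, 0.4]
opening: 0.0422
grip_force: 0.0
```

```bash
python3 st.py
python3 - <<'E'
from mv import *
a=robot.camera("scene")[225:325,200:300];b=robot.camera("top")[175:265,375:465]
f=lambda x:cv2.resize(x,(395,395),interpolation=cv2.INTER_CUBIC)
cv2.imwrite("pics/c7.png",np.hstack([f(a),f(b)]))
E
```

```text
16.55 [0.164  0.026  0.1747] [0.37 0.43 0.72] 0.042230145955549005 0.0
```

View pics/c7.png

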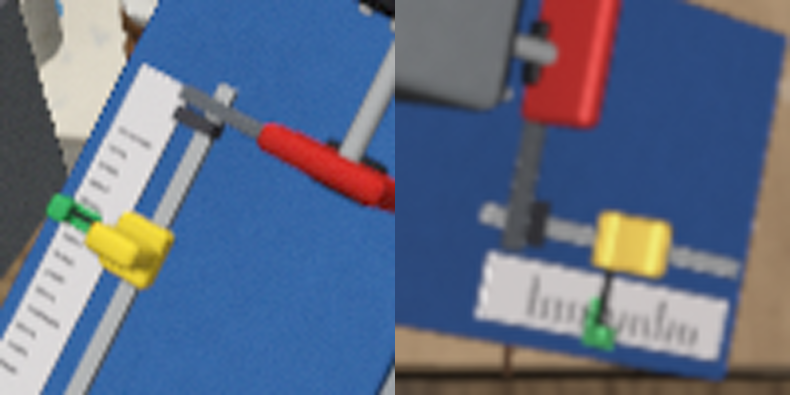

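The scene half shows the needle at (82,217), lying along the middle of the green clip (75,213). The handle and arm are home at (300,150) and (200,118), and the gripper is clear.

```bash
python3 -c "
from rig import robot
print(robot.hand_in())"
```

```text
the job is handed in; nothing more can be done
None
```

I pushed the pointer to zero, drew the handle to the green clip and held it there for over a second, then eased it home and let go; the last pictures show the needle at the clip and the handle home. The job is handed in, but no verdict came back.

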